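Lock a pigment jar in the cam clamp

TASK

Stand the blue pigment jar upright on the base of the green cam clamp, between the cam and the V notch, and let go of it. Then, with closed fingers, push (do not grip) the red-handled lever counter-clockwise through its quarter turn to the end stop, so that the jar is clamped in the notch; feel for the stop and press the lever against it with about 17 N for half a second, never more than 22 N, then let go. The jar is glass: set it down gently, and leave the other things where they are.

Things in the scene. Friction and masses are not known exactly. Their poses are not given: they have to be found in the camera images.
- jar_smalt: the blue pigment jar: clear glass with blue powder, 27 mm across, 61 mm tall, glass stopper; loose, rigid, about 45 g; origin at the centre of its underside, z up along its axis. Straight body below, stopper about 24 mm across at the top; can be gripped with the TCP 42 mm above its underside
- jar_shell: bystander, the same jar with white powder; loose; origin under its centre
- jar_madder: bystander, the same jar with pink powder; loose; origin under its centre
- ink_stick_1: bystander, black ink stick, 19 x 72 x 10 mm, lying flat; loose; origin under its centre
- gum_tin: bystander, round blue tin, 68 mm across, 24 mm tall; loose; origin under its centre
- clamp: green cam clamp fixed to the bench; origin on the bench under the lever's pivot, z up. Base plate 12 mm thick, x -45 to 45, y -62 to 93 mm. At +y the V notch, open towards -y. On the pivot the lever's round cam, 18 to 30 mm above the bench; with the lever open there is 6 mm or more of play for the jar between cam and V (from home towards -y). Lever hub 28 mm across, 58 mm high
- notch (a point): the point on the base plate's top (12 mm above the bench) on which the centre of the jar's underside stands when the jar is home in the V; on the V block, at (0, 47.5, 12) mm in the clamp frame with the springs at rest; axes as the clamp's
- v_block: V block on two stiff springs: white slippery faces at 45 degrees, aluminium body 56 mm wide, top 28 mm above the bench. Slides up to 5 mm along the clamp's +y (3 N per mm). The cam, its throw shut, pushes the jar into the V and the block back by 1.5 to 2 mm, and so holds the jar with 4 to 6 N. Origin at the clamp's, springs at rest
- lever_grip (a point): point on the middle line of the lever's red round handle, 75 mm from the pivot axis, 46 mm above the bench. The handle is 14 mm thick from 54 to 94 mm from the pivot and ends round at 101 mm; towards the pivot the bar is steel, 11 mm thick
- lever: lever with red handle and eccentric cam; origin at the clamp's, points along its own -x. Open: along the clamp's -x (-0.22 to 0.30 rad). It turns counter-clockwise seen from above to a rigid stop pin. The pin's ring is set by hand and not measured: the stop lies 1.35 to 1.79 rad from the clamp's -x; feel for it. Turning takes 0.3 to 0.4 N m (5 N at 75 mm); it stays put

How it is judged (in metres and radians):
On the way, in this order (a step that is already met when the one before it is completed fails the run):
1. the blue jar stands on the clamp's base, in front of the notch, let go of, with the lever still open (horizontal distance between jar_smalt and notch below 0.013 m and z of jar_smalt in the frame of notch below 0.002 m and angle between jar_smalt's own z axis and vertical below 0.08 rad and contact force between the fingers and jar_smalt below 0.1 N and x of lever_grip in the frame of clamp below -0.055 m), for 0.2 s.
2. the lever stands still on its end stop, pressed there by the fingers with 12 to 22 N for 0.3 s (x of lever_grip in the frame of clamp above -0.02 m and y of lever_grip in the frame of clamp below -0.05 m and contact force between the fingers and lever between 12 and 22 N and contact force between v_block and jar_smalt above 3 N and angular speed of lever below 0.05 rad/s), for 0.3 s.
At the end, for the whole second after the job is handed in: the lever is shut; the blue jar stands upright (within 0.08 rad) on the base plate, within 3 mm of its home in the V notch, pressed into it by the cam with more than 3 N, at rest (x of lever_grip in the frame of clamp above -0.02 m and y of lever_grip in the frame of clamp below -0.05 m and horizontal distance between jar_smalt and notch below 0.003 m and z of jar_smalt in the frame of notch below 0.002 m and angle between jar_smalt's own z axis and vertical below 0.08 rad and contact force between v_block and jar_smalt above 3 N and linear speed of jar_smalt below 0.01 m/s); the robot touches nothing.
It fails at once if the lever is pushed or gripped with more than 22 N (contact force between any of the fingers, the arm and lever above 22 N).
It fails at once if the glass jar is rammed against the clamp (over 25 N) (contact force between jar_smalt and clamp above 25 N).
It fails at once if the blue jar is tipped over (angle between jar_smalt's own z axis and vertical above 0.6 rad).
It fails at once if a bystander is moved more than 15 mm (distance of any of jar_shell, jar_madder, ink_stick_1, gum_tin from where it was at the start of the episode above 0.015 m).
It also fails if it takes over 70 s, if anything falls off the work surface, if the arm or the gripper's body presses on something with over 40 N, if the wrist force passes 120 N, or if a joint passes its speed limit or range.

ROBOT

A 7-joint arm with a two-finger parallel gripper is mounted at the origin on a cart in front of the work surface, level with it; the furniture and walls round the work are solid. World frame = base frame: x ahead of the robot, y to its left, z up, the work surface at z = 0. Lengths are in mm, angles in degrees, forces in N, time in s.
With the tool pointing down it reaches from about 425 to 800 mm from the base axis. Payload 8.3 kg.
Tool frame: the origin (TCP) lies between the finger pads, 19 mm behind the fingertips; this is the grasp point; z points along the fingers, y is the line along which they close (so a half turn about z gives the same grasp; the last joint's range is limited). The gripper opens to 85 mm and grips with 20 to 120 N. Pads are 22 mm wide; open, the fingers measure 114 mm over their backs; the gripper's body (76 mm by 85 mm) begins 54 mm behind the grasp point. The pads swing forward as they close: fully open they stand 13 mm farther back than shut.
Start: joints at [69.047, 21.967, 0.94, 78.501, -0.361, 79.538, -2.664], TCP at [186.408, -596.537, 249.979] pointing down, gripper open.
Joint ranges: [-169.22, 169.22], [-14.56, 117.87], [-87.37, 89.26], [10.42, 133.3], [-82.24, 262.24], [0.94, 117.77], [-172.7, 172.7]. Speed limits (degrees/s): [136.94, 136.94, 172.46, 172.46, 180, 180, 180].

INTERFACE

Orientations are given as [roll, pitch, yaw] about the fixed x, y, z axes, in that order (R = Rz(yaw) Ry(pitch) Rx(roll)).
In Python, from plant import ctrl gives the robot as it stands. The module is installed in compiled form; this text tells all that it offers.
- The arm moves only by the tool apply_moves, never from a script. Its argument "commands" is a list that holds one entry, the list of rows, each a list of 7 numbers: the shift along the tool's x, y, z in mm, then the turn, a rotation vector about the tool's x, y, z in rad, then the opening, from 0 (shut) to 1 (fully open). In form: [[[dx, dy, dz, ax, ay, az, hand], ...]]. A call has 1 to 12 rows; each row is the pose to reach, as a shift and turn from the pose commanded when the call began, along the tool's axes at that moment; what a row does not reach only later rows make up. A row lasts 1/8 s, in which the tool goes at most 62.5 mm and 10.7 degrees, less where a joint would pass 70% of its speed; a pose out of reach is approached as far as the arm can. A call with a gripper value outside its range is refused whole. The fingers move at their own pace and stop on an object; "grip_force" is the grip in N (left out, the last holds). Time passes only in rows, so rows that repeat a pose let the fingers close. It gives the time, the measured TCP pose, the force, the opening and the grip force at its end, in the units of the state.
- ctrl.state(): the state, without advancing time (a new reading comes with each control period).
- ctrl.read_camera(name): name is "side" or "top"; returns a dict with "frame" (480x640x3 uint8, red, green, blue), "fx", "fy", "cx", "cy" (pixels), "pose" (4x4, takes a point from camera to world coordinates). Camera axes: x right, y down, z forward; pixel columns grow to the right and rows downward; lengths in mm; the calibration is good to about 2 mm. A picture is of the moment at which its call begins. There is no depth.
- ctrl.sign_off(): hands the job in; it is judged then, once.
The state is a dict: "t": time; "q": joint angles; "qvel": joint speeds; "effort": joint torques, N m; "eef_pos": TCP position; "eef_rot": TCP orientation; "wrist_force": force on the tool from outside, world axes, zero at the start; "torque": the same for the moment, N m; "width": opening from 0.0 (shut) to 1.0 (fully open); "finger_force": force on a finger pad.
Only numpy, scipy, OpenCV 4.12 (cv2) and the standard library are available. Lean on these libraries where they do the work, as an engineer would, in place of code of your own. Each camera call takes 0.05 s, during which the arm holds its last target. There are 200 camera calls.

## Working session

There is one attempt and no reset: what is moved stays moved. The work goes in short steps, Python scripts to look and compute and a tool call to move; the robot and the scene stay as the last step left them, time stands still between calls to the robot, and variables do not carry over. Pictures are saved under pics/ and viewed, at most 10 in all, crops included, and the job is handed in when it is done.

Besides the shell and the picture viewer there is one more tool, called after "Call:" by a JSON object that holds its "op" and its "data". apply_moves: Moves the arm, as the interface text tells. Its arguments: {"type":"object","properties":{"commands":{"type":"array","items":{"type":"array","items":{"type":"array","items":{"type":"number"}}}},"grip_force":{"type":"number"}},"required":["commands"]}

```bash
mkdir -p pics
cat > h.py <<'E'
import numpy as np, cv2
from plant import ctrl
from scipy.spatial.transform import Rotation as R
def pix(c,u,v,z):
    P=np.array(c["pose"]); d=P[:3,:3]@np.array([(u-c["cx"])/c["fx"],(v-c["cy"])/c["fy"],1.]); o=P[:3,3]
    return o+d*(z-o[2])/d[2]
def proj(c,p):
    P=np.array(c["pose"]); q=P[:3,:3].T@(np.array(p,float)-P[:3,3])
    return np.array([c["fx"]*q[0]/q[2]+c["cx"],c["fy"]*q[1]/q[2]+c["cy"]])
def save(c,n): cv2.imwrite(f"pics/{n}.png",c["frame"][:,:,::-1])
E
python3 - <<'E'
from h import *
for n in("side","top"):
    c=ctrl.read_camera(n); save(c,n+"0"); print(n,c["fx"],c["cx"],c["cy"]); print(np.round(np.array(c["pose"]),3))
s=ctrl.state(); print({k:np.round(v,2).tolist() for k,v in s.items()})
E
```

```text
side 574.793431342972 325.14908044073536 248.07616922712035
[[-1.00000e+00  1.50000e-02 -1.00000e-02  5.53437e+02]
 [ 1.70000e-02  5.62000e-01 -8.27000e-01  9.71462e+02]
 [-7.00000e-03 -8.27000e-01 -5.62000e-01  7.18346e+02]
 [ 0.00000e+00  0.00000e+00  0.00000e+00  1.00000e+00]]
top 546.4780568943969 321.1804140545087 229.02100356993537
[[-0.000000e+00 -9.890000e-01  1.460000e-01  3.789320e+02]
 [-1.000000e+00 -1.000000e-03 -8.000000e-03  1.716000e+01]
 [ 8.000000e-03 -1.460000e-01 -9.890000e-01  1.042313e+03]
 [ 0.000000e+00  0.000000e+00  0.000000e+00  1.000000e+00]]
{'t': 0.1, 'q': [69.05, 22.01, 0.94, 78.55, -0.36, 79.54, -2.67], 'qvel': [-0.01, -0.05, -0.05, -0.19, 0.06, 0.01, -0.13], 'effort': [0.0, -62.91, 0.85, -37.28, 0.02, 0.01, -0.0], 'eef_pos': [186.27, -596.17, 249.11], 'eef_rot': [-179.9, 0.0, 17.35], 'wrist_force': [-0.51, 0.43, 0.28], 'torque': [0.02, -0.06, -0.0], 'finger_force': 0.0, 'width': 1.0}
```

View pics/top0.png

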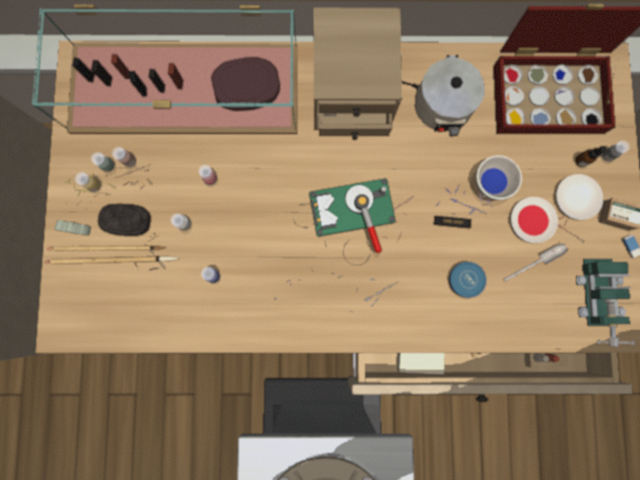

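View pics/side0.png

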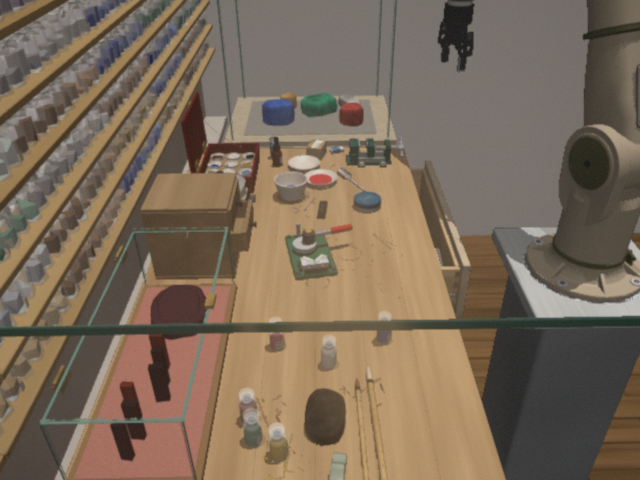

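The top view shows the blue jar at (210,274), the clamp at (352,207) with its notch to the left, and the lever pointing down-right to (377,249). In the side view the blue jar is at (384,327). I'll refine these with crops.

Run:
```python
from h import *
T=ctrl.read_camera("top"); S=ctrl.read_camera("side")
def crop(c,u,v,w,h,k): return cv2.resize(c["frame"][v:v+h,u:u+w,::-1],None,fx=k,fy=k,interpolation=cv2.INTER_CUBIC)
a=crop(T,300,170,100,90,4); b=crop(S,275,215,100,75,4); d=crop(T,190,255,40,40,6); e=crop(S,365,300,40,50,5)
o=np.zeros((600,800,3),np.uint8); o[:360,:400]=a; o[:300,400:]=b; o[360:600,:240]=d; o[350:600,400:600]=e
cv2.imwrite("pics/crop0.png",o)
hsv=cv2.cvtColor(T["frame"],cv2.COLOR_RGB2HSV)
m=cv2.inRange(hsv,(60,60,20),(95,255,160)); m[:170]=0;m[250:]=0;m[:,:295]=0;m[:,410:]=0
ct=max(cv2.findContours(m,0,2)[0],key=cv2.contourArea)
w=np.array([pix(T,u,v,12)[:2] for u,v in ct[:,0]],np.float32)
r=cv2.minAreaRect(w); print(r, cv2.boxPoints(r).round(1).tolist())
m=cv2.inRange(hsv,(0,170,90),(8,255,255))|cv2.inRange(hsv,(174,170,90),(180,255,255)); m[:200]=0;m[260:]=0;m[:,:340]=0;m[:,400:]=0
ys,xs=np.nonzero(m); w=np.array([pix(T,u,v,46)[:2] for u,v in zip(xs,ys)]); mu=w.mean(0); print("handle",len(w),mu,np.linalg.svd(w-mu)[2][0])
# cone-based jar position
for n,c,(u,v),z in(("top stopper",T,(210,274),61),):print(n,pix(c,u,v,z))
```

```text
((569.8246459960938, -25.431781768798828), (85.89988708496094, 85.75657653808594), 10.072559356689453) [[520.0, 9.300000190734863], [535.0, -75.19999694824219], [619.5999755859375, -60.099998474121094], [604.5999755859375, 24.299999237060547]]
handle 158 [507.17559024 -88.1167189 ] [-0.95226895 -0.3052603 ]
top stopper [442.06277164 208.63089006  61.        ]
```

View pics/crop0.png

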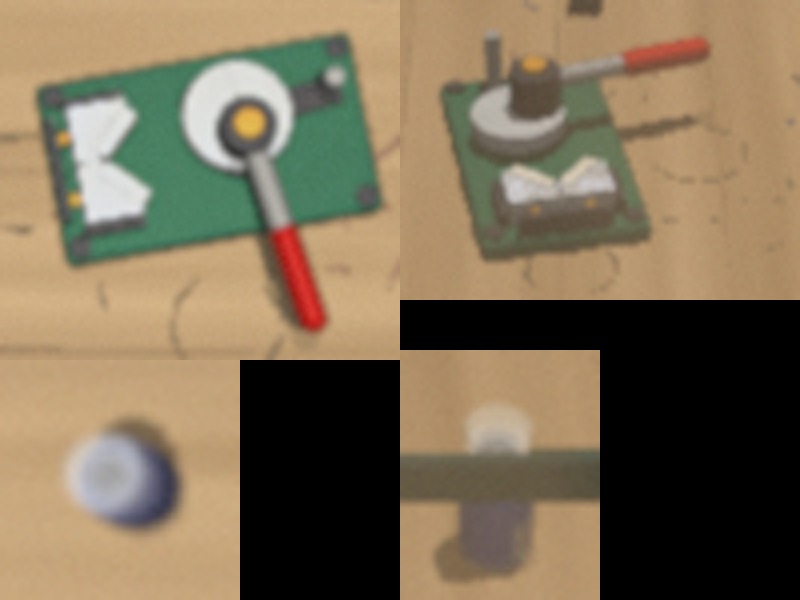

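The crop gives me the base-plate corners, hub cap (250,123), handle tip (313,322), jar stopper about (108,475) in the top view, and its body in the side view with its foot near (496,570).

Run:
```python
from h import *
T=ctrl.read_camera("top"); S=ctrl.read_camera("side")
f=lambda U,V,k,u0,v0,U0=0,V0=0:((U-U0+.5)/k-.5+u0,(V-V0+.5)/k-.5+v0)
co=np.array([pix(T,*f(U,V,4,300,170),12)[:2] for U,V in((38,88),(346,35),(382,208),(70,265))]);print(co.round(1))
ax=(co[0]-co[1]+co[3]-co[2]); yaw=np.degrees(np.arctan2(-ax[0],ax[1])); print("len",np.linalg.norm(ax)/2,"yaw",yaw)
yv=ax/np.linalg.norm(ax); xv=np.array([yv[1],-yv[0]]); c=co.mean(0)
print("pivot from plate",c-15.5*yv,"from hub",pix(T,*f(250,123,4,300,170),58), "hub side", pix(S,*f(536,66,4,275,215,400,0),58))
piv=c-15.5*yv; print("notch",piv+47.5*yv, "cam xv",xv)
t=pix(T,*f(313,322,4,300,170),46);print("handle tip",t)
print("jar top cam",pix(T,*f(108,475,6,190,255,0,360),61))
print("jar side cam stopper",pix(S,*f(498,417,5,365,300,400,350),61),"foot front",pix(S,*f(496,572,5,365,300,400,350),0))
# silhouette of model jar in top crop: base circle, top circle
cs=[pix(S,*f(U,V,4,275,215,400,0),12)[:2].round(1).tolist() for U,V in((443,86),(650,237),(484,258))];print("side corners",cs)
```

```text
[[ 603.7   32.4]
 [ 630.1 -116.5]
 [ 545.4 -132.2]
 [ 517.7   16.9]]
len 151.38004052205176 yaw 10.283210080968633
pivot from plate [576.97441749 -65.10458803] from hub [577.38068796 -65.66094076  58.        ] hub side [575.42021768 -65.03463151  58.        ]
notch [568.4950077  -18.36756192] cam xv [0.98393739 0.17851389]
handle tip [486.8956418  -94.55257749  46.        ]
jar top cam [442.50788792 212.96485389  61.        ]
jar side cam stopper [441.91482938 208.72238459  61.        ] foot front [440.88562425 222.02135037   0.        ]
side corners [[629.3, -117.7], [517.5, 27.4], [602.1, 42.9]]
```

Call:
{"op": "apply_moves", "data": {"commands": [[[490, -314, 0, 0, 0, -1.446, 0.65], [490, -314, 0, 0, 0, -1.446, 0.65], [490, -314, 0, 0, 0, -1.446, 0.65], [490, -314, 0, 0, 0, -1.446, 0.65], [490, -314, 0, 0, 0, -1.446, 0.65], [490, -314, 0, 0, 0, -1.446, 0.65], [490, -314, 0, 0, 0, -1.446, 0.65], [490, -314, 0, 0, 0, -1.446, 0.65], [490, -314, 0, 0, 0, -1.446, 0.65], [490, -314, 0, 0, 0, -1.446, 0.65], [490, -314, 0, 0, 0, -1.446, 0.65]]]}}

```text
t: 1.68
eef_pos: [561.0, -149.3, 249.7]
eef_rot: [-180.0, -0.0, 100.4]
wrist_force: [0.6, -1.0, -0.8]
width: 0.645
finger_force: 0.0
```

```bash
cat >> h.py <<'E'
def go(x,y,z,yaw):
    s=ctrl.state(); M=R.from_euler("xyz",s["eef_rot"],degrees=True); G=R.from_euler("xyz",[180,0,yaw],degrees=True)
    print("t",round(s["t"],2),"at",np.round(s["eef_pos"],1),np.round(s["eef_rot"],1),"F",np.round(s["wrist_force"],1),"w",round(s["width"],3),
     "->",M.inv().apply(np.array([x,y,z])-s["eef_pos"]).round(1),(M.inv()*G).as_rotvec().round(3))
E
python3 -c "
from h import *
go(442,209.5,120,100.2)"
```

```text
t 1.68 at [ 561.  -149.3  249.7] [-180.    -0.   100.4] F [ 0.6 -1.  -0.8] w 0.645 -> [374.2 -52.4 130. ] [-0.    -0.001  0.003]
```

Call:
{"op": "apply_moves", "data": {"commands": [[[374, -52, 40, 0, 0, 0.003, 0.65], [374, -52, 60, 0, 0, 0.003, 0.65], [374, -52, 80, 0, 0, 0.003, 0.65], [374, -52, 100, 0, 0, 0.003, 0.65], [374, -52, 110, 0, 0, 0.003, 0.65], [374, -52, 130, 0, 0, 0.003, 0.65], [374, -52, 130, 0, 0, 0.003, 0.65], [374, -52, 130, 0, 0, 0.003, 0.65]]]}}

```text
t: 2.68
eef_pos: [441.9, 207.7, 118.9]
eef_rot: [-179.9, 0.0, 100.1]
wrist_force: [0.7, 0.0, 1.1]
width: 0.652
finger_force: 0.0
```

Run:
```python
from h import *
go(442,209.5,42,100.2)
T=ctrl.read_camera("top"); S=ctrl.read_camera("side")
o=np.zeros((480,800,3),np.uint8)
for i,(c,u,v) in enumerate(((T,170,230),(S,340,230))): o[:480,400*i:400*i+400]=cv2.resize(c["frame"][v:v+120,u:u+100,::-1],None,fx=4,fy=4,interpolation=2)
cv2.imwrite("pics/c1.png",o)
```

```text
t 2.67 at [441.9 207.7 118.9] [-179.9    0.   100.1] F [0.7 0.  1.1] w 0.652 -> [ 1.9  0.6 76.9] [-0.002  0.001 -0.002]
```

View pics/c1.png

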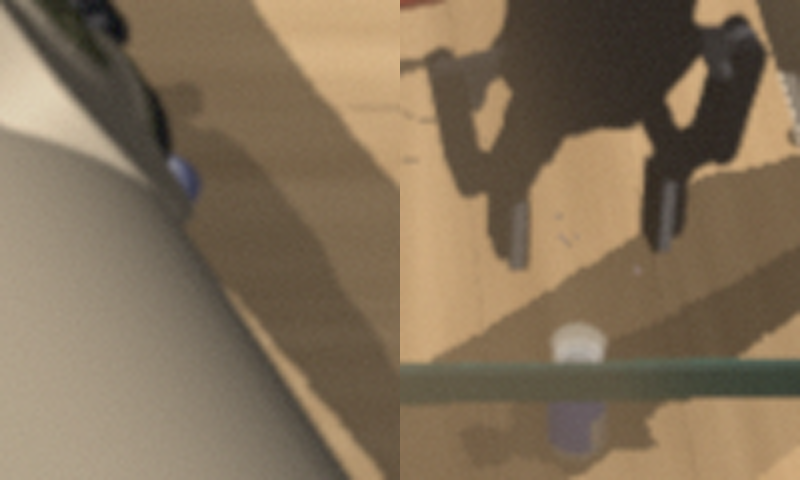

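The side view shows the jar centred below the open fingers (stopper at about (578,345) in the crop, finger pads at 518 and 668). Descend and grip.

Call:
{"op": "apply_moves", "data": {"commands": [[[2, 0, 40, 0, 0, 0, 0.65], [2, 0, 65, 0, 0, 0, 0.65], [2, 0, 76.5, 0, 0, 0, 0.65], [2, 0, 76.5, 0, 0, 0, 0.65], [2, 0, 76.5, 0, 0, 0, 0.45], [2, 0, 76.5, 0, 0, 0, 0.3], [2, 0, 76.5, 0, 0, 0, 0.2], [2, 0, 76.5, 0, 0, 0, 0.2], [2, 0, 76.5, 0, 0, 0, 0.2]]], "grip_force": 25}}

```text
t: 3.9
eef_pos: [443.7, 210.4, 44.7]
eef_rot: [179.9, -0.0, 100.0]
wrist_force: [-0.6, -1.5, 5.4]
width: 0.294
finger_force: 24.3
```

Call:
{"op": "apply_moves", "data": {"commands": [[[0, 0, 0, 0, 0, 0, 0.2], [0, 0, 0, 0, 0, 0, 0.2]]]}}

```text
t: 4.15
eef_pos: [443.7, 210.5, 44.8]
eef_rot: [179.9, -0.0, 100.0]
wrist_force: [-0.3, -1.9, 6.0]
width: 0.294
finger_force: 24.3
```

Call:
{"op": "apply_moves", "data": {"commands": [[[0, 0, -10, 0, 0, 0, 0.2], [0, 0, -30, 0, 0, 0, 0.2], [0, 0, -60, 0, 0, 0, 0.2], [0, 0, -75, 0, 0, 0, 0.2], [0, 0, -75, 0, 0, 0, 0.2], [0, 0, -75, 0, 0, 0, 0.2]]]}}

```text
t: 4.9
eef_pos: [442.3, 209.8, 117.7]
eef_rot: [-179.9, 0.0, 100.0]
wrist_force: [0.2, -0.3, -0.8]
width: 0.292
finger_force: 24.7
```

Run:
```python
from h import *
s=ctrl.state();print(s["finger_force"])
go(569,-21.5,110,100.2)
S=ctrl.read_camera("side")
cv2.imwrite("pics/c2.png",cv2.resize(S["frame"][200:350,320:470,::-1],None,fx=4,fy=4,interpolation=2))
```

```text
24.696200701364432
t 4.9 at [442.3 209.8 117.7] [-179.9    0.   100. ] F [ 0.2 -0.3 -0.8] w 0.292 -> [-249.8   84.6    7.7] [-0.001  0.    -0.003]
```

View pics/c2.png

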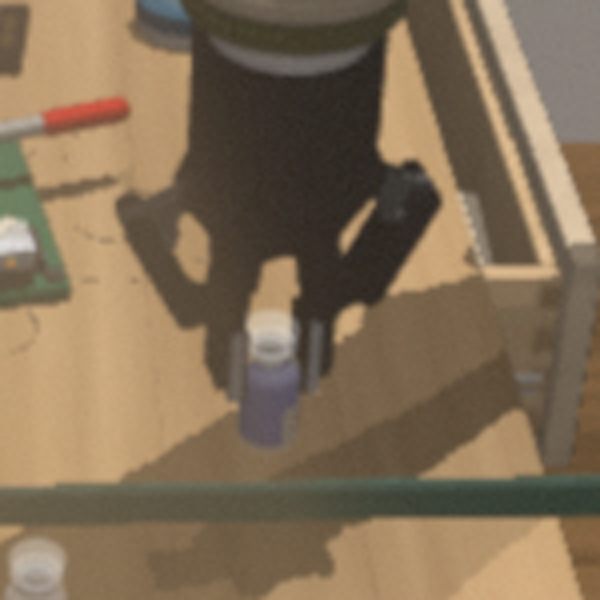

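The jar hangs upright in the fingers (stopper at (270,330), foot at (267,443) in the crop). I use the foot for the in-hand offset.

Run:
```python
from h import *
S=ctrl.read_camera("side")
f=lambda U,V:((U+.5)/4-.5+320,(V+.5)/4-.5+200)
print(pix(S,*f(267,443),73.)-[0,13.5,0], pix(S,*f(271,330),134.))
```

```text
[439.51072655 202.36975313  73.        ] [441.04515609 215.52090779 134.        ]
```

Call:
{"op": "apply_moves", "data": {"commands": [[[-250, 85, 8, 0, 0, 0, 0.2], [-250, 85, 8, 0, 0, 0, 0.2], [-250, 85, 8, 0, 0, 0, 0.2], [-250, 85, 8, 0, 0, 0, 0.2], [-250, 85, 8, 0, 0, 0, 0.2], [-250, 85, 8, 0, 0, 0, 0.2], [-250, 85, 8, 0, 0, 0, 0.2]]]}}

```text
t: 5.88
eef_pos: [569.2, -18.7, 110.2]
eef_rot: [-180.0, -0.1, 100.2]
wrist_force: [-0.2, 0.1, -0.5]
width: 0.289
finger_force: 24.7
```

Run:
```python
from h import *
go(569,-21.5,60,100.2)
S=ctrl.read_camera("side")
cv2.imwrite("pics/c3.png",cv2.resize(S["frame"][170:290,260:400,::-1],None,fx=5,fy=5,interpolation=2))
```

```text
t 5.88 at [569.2 -18.7 110.2] [-1.800e+02 -1.000e-01  1.002e+02] F [-0.2  0.1 -0.5] w 0.289 -> [-2.8 -0.6 50.2] [-0.001 -0.001  0.   ]
```

View pics/c3.png

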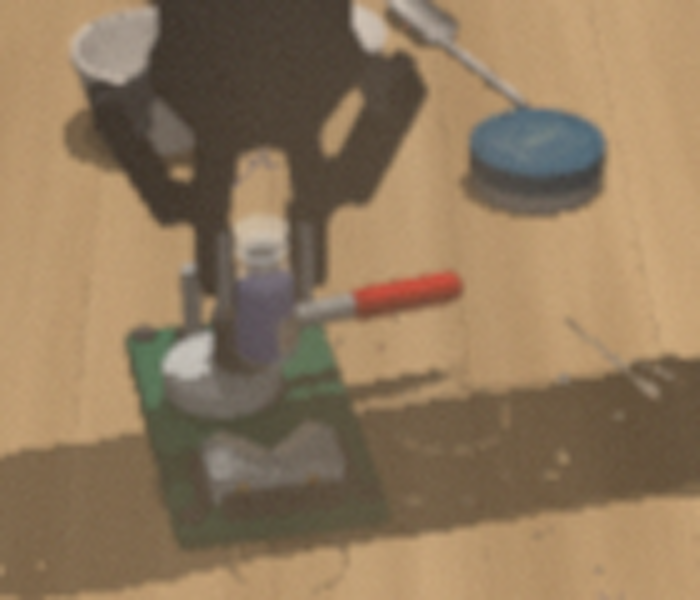

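The side view shows the jar in the air over the clamp; the V apex is near (270,461) in the crop. Cross-checking the notch via the V apex from both cameras.

Run:
```python
from h import *
T=ctrl.read_camera("top"); S=ctrl.read_camera("side")
y=np.radians(10.2); yv=np.array([-np.sin(y),np.cos(y)])
a=pix(T,(100.5)/4-.5+300,160.5/4-.5+170,28)[:2]; b=pix(S,270.5/5-.5+260,461.5/5-.5+170,28)[:2]
print("apex",a,b,"notch",a-19.1*yv,b-19.1*yv)
go(569,-21.5,80,100.2)
```

```text
apex [565.54782949   2.78671487] [565.38466451   5.93671678] notch [568.93014803 -16.01142125] [568.76698305 -12.86141933]
t 6.03 at [569.5 -19.3 110.7] [180.   -0.  100.2] F [ 0.6 -0.2  0.3] w 0.289 -> [-2.1 -0.9 30.7] [ 0. -0. -0.]
```

Call:
{"op": "apply_moves", "data": {"commands": [[[-0.5, -0.5, 15, 0, 0, 0, 0.2], [-0.5, -0.5, 28, 0, 0, 0, 0.2], [-0.5, -0.5, 36, 0, 0, 0, 0.2], [-0.5, -0.5, 41, 0, 0, 0, 0.2], [-0.5, -0.5, 45, 0, 0, 0, 0.2], [-0.5, -0.5, 47, 0, 0, 0, 0.2], [-0.5, -0.5, 47, 0, 0, 0, 0.2]]]}}

```text
t: 6.9
eef_pos: [569.8, -22.0, 63.5]
eef_rot: [180.0, 0.0, 100.0]
wrist_force: [2.8, -1.8, -1.3]
width: 0.292
finger_force: 24.7
```

Call:
{"op": "apply_moves", "data": {"commands": [[[0, 0, 0, 0, 0, 0, 0.2], [0, 0, 0, 0, 0, 0, 0.2], [0, 0, 1, 0, 0, 0, 0.2], [0, 0, 2, 0, 0, 0, 0.2], [0, 0, 3, 0, 0, 0, 0.2], [0, 0, 3, 0, 0, 0, 0.2], [0, 0, 3, 0, 0, 0, 0.2]]]}}

```text
t: 7.78
eef_pos: [569.6, -21.8, 60.5]
eef_rot: [180.0, -0.0, 100.0]
wrist_force: [3.5, -2.1, -0.0]
width: 0.294
finger_force: 24.8
```

Call:
{"op": "apply_moves", "data": {"commands": [[[-1, 1, 0, 0, 0, 0, 0.2], [-2, 2, 0, 0, 0, 0, 0.2], [-2, 2, 0, 0, 0, 0, 0.2], [-2, 2, 1, 0, 0, 0, 0.2], [-2, 2, 2, 0, 0, 0, 0.2], [-2, 2, 2, 0, 0, 0, 0.2], [-2, 2, 2, 0, 0, 0, 0.2]]]}}

```text
t: 8.65
eef_pos: [571.8, -23.4, 58.5]
eef_rot: [-180.0, -0.0, 100.0]
wrist_force: [-0.1, 0.5, -0.9]
width: 0.294
finger_force: 24.8
```

Call:
{"op": "apply_moves", "data": {"commands": [[[0, 0, 0.5, 0, 0, 0, 0.2], [0, 0, 1, 0, 0, 0, 0.2], [0, 0, 1.5, 0, 0, 0, 0.2], [0, 0, 1.5, 0, 0, 0, 0.2], [0, 0, 1.5, 0, 0, 0, 0.2]]]}}

```text
t: 9.28
eef_pos: [571.9, -23.4, 57.0]
eef_rot: [180.0, -0.0, 100.0]
wrist_force: [0.4, 0.9, -1.0]
width: 0.289
finger_force: 24.8
```

Call:
{"op": "apply_moves", "data": {"commands": [[[0, 0, 0.5, 0, 0, 0, 0.2], [0, 0, 1, 0, 0, 0, 0.2], [0, 0, 1, 0, 0, 0, 0.2], [0, 0, 1, 0, 0, 0, 0.2]]]}}

```text
t: 9.78
eef_pos: [572.1, -23.5, 56.8]
eef_rot: [180.0, 0.0, 100.0]
wrist_force: [-3.6, -0.3, 7.7]
width: 0.289
finger_force: 25.6
```

Call:
{"op": "apply_moves", "data": {"commands": [[[0, 0, -0.7, 0, 0, 0, 0.2], [0, 0, -0.7, 0, 0, 0, 0.2], [0, 0, -0.7, 0, 0, 0, 0.33], [0, 0, -0.7, 0, 0, 0, 0.4], [0, 0, -0.7, 0, 0, 0, 0.6], [0, 0, -0.7, 0, 0, 0, 0.65], [0, 0, -0.7, 0, 0, 0, 0.65], [0, 0, -0.7, 0, 0, 0, 0.65]]]}}

```text
t: 10.78
eef_pos: [571.9, -23.4, 56.7]
eef_rot: [180.0, -0.0, 100.0]
wrist_force: [-0.9, 0.3, -0.0]
width: 0.648
finger_force: 0.0
```

Call:
{"op": "apply_moves", "data": {"commands": [[[0, 0, -10, 0, 0, 0, 0.65], [0, 0, -40, 0, 0, 0, 0.65], [0, 0, -90, 0, 0, 0, 0.65], [0, 0, -140, 0, 0, 0, 0.65], [-150, 0, -150, 0, 0, 0, 0.3], [-200, 0, -150, 0, 0, 0, 0.0], [-200, 0, -150, 0, 0, 0, 0.0], [-200, 0, -150, 0, 0, 0, 0.0]]]}}

```text
t: 11.78
eef_pos: [605.8, -227.1, 206.9]
eef_rot: [-180.0, 0.1, 99.6]
wrist_force: [-0.6, 0.9, 0.2]
width: 0.003
finger_force: 0.0
```

Run:
```python
from h import *
go(569,-21.5,80,100.2)
T=ctrl.read_camera("top"); S=ctrl.read_camera("side")
o=np.zeros((400,800,3),np.uint8)
for i,(c,u,v) in enumerate(((T,300,170),(S,270,200))): o[:,400*i:400*i+400]=cv2.resize(c["frame"][v:v+100,u:u+100,::-1],None,fx=4,fy=4,interpolation=2)
cv2.imwrite("pics/c4.png",o)
```

```text
t 11.78 at [ 605.8 -227.1  206.9] [-1.80e+02  1.00e-01  9.96e+01] F [-0.6  0.9  0.2] w 0.003 -> [209.1  -2.1 126.4] [-0.001  0.002 -0.011]
```

View pics/c4.png

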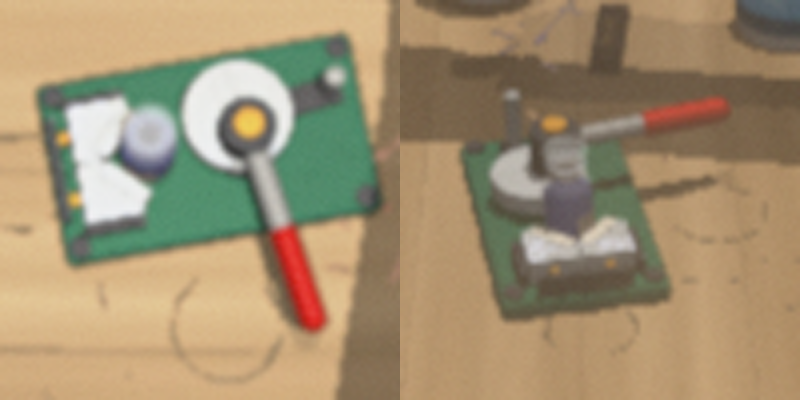

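The picture shows the jar standing upright between cam and V (top view (150,138)) with the lever still open. Next: closed fingers behind the lever handle.

```bash
cat >> h.py <<'E'
PIV=np.array([577.2,-65.4])
def lev(th,d,r=75):
    a=np.radians(th); return PIV+r*np.array([np.cos(a),np.sin(a)])-d*np.array([-np.sin(a),np.cos(a)])
E
python3 - <<'E'
from h import *
x,y=lev(197.9,32); print(x,y); go(x,y,150,107.9)
E
```

```text
495.9950079394484 -58.00072541084351
t 11.88 at [ 606.4 -222.6  206.8] [-180.     0.    99.8] F [-1.   0.9 -0.6] w -0.002 -> [181.1 -80.7  56.8] [-0.     0.    -0.141]
```

Call:
{"op": "apply_moves", "data": {"commands": [[[181, -81, 0, 0, 0, -0.141, 0], [181, -81, 10, 0, 0, -0.141, 0], [181, -81, 30, 0, 0, -0.141, 0], [181, -81, 57, 0, 0, -0.141, 0], [181, -81, 57, 0, 0, -0.141, 0], [181, -81, 110, 0, 0, -0.141, 0], [181, -81, 150, 0, 0, -0.141, 0], [181, -81, 160, 0, 0, -0.141, 0], [181, -81, 160, 0, 0, -0.141, 0], [181, -81, 160, 0, 0, -0.141, 0]]]}}

```text
t: 13.12
eef_pos: [497.0, -56.3, 48.7]
eef_rot: [179.8, 0.1, 108.1]
wrist_force: [0.2, 0.1, 0.8]
width: -0.001
finger_force: 0.0
```

Run:
```python
from h import *
x,y=lev(197.9,21); go(x,y,46,107.9)
```

```text
t 13.12 at [497.  -56.3  48.7] [1.798e+02 1.000e-01 1.081e+02] F [0.2 0.1 0.8] w -0.001 -> [-12.2  -1.5   2.7] [0.003 0.001 0.004]
```

Approach to contact slowly.

Call:
{"op": "apply_moves", "data": {"commands": [[[-6, -1, 2, 0, 0, 0, 0], [-10, -1, 2, 0, 0, 0, 0], [-12, -1, 2, 0, 0, 0, 0], [-13.5, -1, 2, 0, 0, 0, 0], [-15, -1, 2, 0, 0, 0, 0], [-16, -1, 2, 0, 0, 0, 0], [-16, -1, 2, 0, 0, 0, 0]]]}}

```text
t: 14.0
eef_pos: [499.4, -71.7, 44.7]
eef_rot: [-180.0, -0.0, 108.1]
wrist_force: [-0.0, -0.7, 0.6]
width: 0.003
finger_force: 0.0
```

```bash
cat >> h.py <<'E'
def arc(ths,d,yawoff=90.,r=75):
    "rows following the lever, from the present pose; first entry of ths is taken as where we are"
    s=ctrl.state(); M=R.from_euler("xyz",s["eef_rot"],degrees=True)
    p0=lev(ths[0],d,r)
    for t in ths[1:]:
        v=np.append(lev(t,d,r)-p0,0); print(t,M.inv().apply(v).round(1)[:2], round(-np.radians(t-ths[0]),3))
    q=np.array(s["eef_pos"][:2])-PIV
    print("t",s["t"],"pos",np.round(s["eef_pos"],1),s["eef_rot"][2],"F",np.round(s["wrist_force"],1))
    # lever angle from finger centre, d behind
    R0=np.hypot(*q); print("theta",np.degrees(np.arctan2(q[1],q[0]))%360+np.degrees(np.arcsin(d/R0)),"r",np.sqrt(R0**2-d**2))
E
python3 - <<'E'
from h import *
arc([198,200,205,210,215,220,225,230,235,240,245,250],18)
E
```

```text
200 [-2.6 -0.6] -0.035
205 [-9.3 -1.7] -0.122
210 [-16.   -2.1] -0.209
215 [-22.7  -2. ] -0.297
220 [-29.4  -1.3] -0.384
225 [-36.   -0.1] -0.471
230 [-42.5   1.8] -0.559
235 [-48.8   4.2] -0.646
240 [-54.8   7.1] -0.733
245 [-60.6  10.6] -0.82
250 [-66.   14.5] -0.908
t 14.0 pos [499.4 -71.7  44.7] 108.11012410534492 F [-0.  -0.7  0.6]
theta 197.98535742368074 r 75.944017097264
```

Call:
{"op": "apply_moves", "data": {"commands": [[[-2.6, -0.6, 0, 0, 0, -0.035, 0], [-6, -1.2, 0, 0, 0, -0.08, 0], [-9.3, -1.7, 0, 0, 0, -0.122, 0], [-12.6, -1.9, 0, 0, 0, -0.165, 0], [-16, -2.1, 0, 0, 0, -0.209, 0], [-19.3, -2.1, 0, 0, 0, -0.253, 0], [-22.7, -2, 0, 0, 0, -0.297, 0], [-26, -1.7, 0, 0, 0, -0.34, 0], [-29.4, -1.3, 0, 0, 0, -0.384, 0], [-32.7, -0.7, 0, 0, 0, -0.427, 0], [-36, -0.1, 0, 0, 0, -0.471, 0]]]}}

```text
t: 15.38
eef_pos: [509.5, -105.6, 44.4]
eef_rot: [-179.9, -0.1, 135.3]
wrist_force: [-3.7, 1.9, 3.1]
width: 0.004
finger_force: 2.1
```

Run:
```python
from h import *
arc([225,227.5,230,232.5,235,237.5,240,242.5,245,247.5,250,252.5,255],18)
```

```text
227.5 [-3.3 -0.7] -0.044
230 [-6.6 -1.3] -0.087
232.5 [-9.9 -1.8] -0.131
235 [-13.3  -2.1] -0.175
237.5 [-16.6  -2.2] -0.218
240 [-20.   -2.2] -0.262
242.5 [-23.4  -2.1] -0.305
245 [-26.7  -1.8] -0.349
247.5 [-30.1  -1.3] -0.393
250 [-33.4  -0.7] -0.436
252.5 [-36.7  -0. ] -0.48
255 [-39.9   0.8] -0.524
t 15.375 pos [ 509.5 -105.6   44.4] 135.28608355219131 F [-3.7  1.9  3.1]
theta 223.8883770523958 r 76.6646641229515
```

Call:
{"op": "apply_moves", "data": {"commands": [[[-3.3, -0.7, 0, 0, 0, -0.044, 0], [-6.6, -1.3, 0, 0, 0, -0.087, 0], [-9.9, -1.8, 0, 0, 0, -0.131, 0], [-13.3, -2.1, 0, 0, 0, -0.175, 0], [-16.6, -2.2, 0, 0, 0, -0.218, 0], [-20, -2.2, 0, 0, 0, -0.262, 0], [-23.4, -2.1, 0, 0, 0, -0.305, 0], [-26.7, -1.8, 0, 0, 0, -0.349, 0], [-30.1, -1.3, 0, 0, 0, -0.393, 0], [-33.4, -0.7, 0, 0, 0, -0.436, 0], [-36.7, 0, 0, 0, 0, -0.48, 0]]]}}

```text
t: 16.75
eef_pos: [535.1, -132.7, 44.2]
eef_rot: [-179.9, -0.2, 162.7]
wrist_force: [-4.9, -0.3, 3.0]
width: 0.002
finger_force: 2.3
```

Run:
```python
from h import *
arc([252.5,254,256,258,259,260,261,262,263,264,265,266,268],18)
```

```text
254 [-2.  -0.5] -0.026
256 [-4.6 -1. ] -0.061
258 [-7.3 -1.4] -0.096
259 [-8.6 -1.6] -0.113
260 [-9.9 -1.7] -0.131
261 [-11.3  -1.9] -0.148
262 [-12.6  -2. ] -0.166
263 [-14.   -2.1] -0.183
264 [-15.3  -2.1] -0.201
265 [-16.7  -2.2] -0.218
266 [-18.   -2.2] -0.236
268 [-20.7  -2.2] -0.271
t 16.75 pos [ 535.1 -132.7   44.2] 162.7177873369715 F [-4.9 -0.3  3. ]
theta 251.07276868164266 r 77.30218238626887
```

Call:
{"op": "apply_moves", "data": {"commands": [[[-2, -0.5, 0, 0, 0, -0.026, 0], [-4.6, -1, 0, 0, 0, -0.061, 0], [-7.3, -1.4, 0, 0, 0, -0.096, 0], [-9.9, -1.7, 0, 0, 0, -0.131, 0], [-12, -1.9, 0, 0, 0, -0.158, 0], [-14, -2.1, 0, 0, 0, -0.183, 0], [-15.3, -2.1, 0, 0, 0, -0.201, 0]]]}}

```text
t: 17.62
eef_pos: [549.2, -139.8, 44.3]
eef_rot: [-179.9, -0.1, 174.1]
wrist_force: [-5.2, -2.4, 1.2]
width: -0.0
finger_force: 2.3
```

Run:
```python
from h import *
arc([263,264,265,266,267,268,269,270,272,274],18)
```

```text
264 [-1.3 -0.3] -0.017
265 [-2.6 -0.6] -0.035
266 [-3.9 -0.9] -0.052
267 [-5.3 -1.2] -0.07
268 [-6.6 -1.4] -0.087
269 [-7.9 -1.6] -0.105
270 [-9.2 -1.8] -0.122
272 [-11.9  -2.1] -0.157
274 [-14.6  -2.3] -0.192
t 17.625 pos [ 549.2 -139.8   44.3] 174.13629394851478 F [-5.2 -2.4  1.2]
theta 262.4870630074324 r 77.38949477708725
```

Call:
{"op": "apply_moves", "data": {"commands": [[[-0.7, -0.2, 0, 0, 0, -0.009, 0], [-1.3, -0.3, 0, 0, 0, -0.017, 0], [-2, -0.5, 0, 0, 0, -0.026, 0], [-2.6, -0.6, 0, 0, 0, -0.035, 0]]]}}

```text
t: 18.12
eef_pos: [551.7, -140.7, 44.2]
eef_rot: [-179.9, -0.1, 176.1]
wrist_force: [-5.1, -2.7, 1.3]
width: -0.001
finger_force: 2.3
```

Call:
{"op": "apply_moves", "data": {"commands": [[[-0.7, -0.2, 0, 0, 0, -0.009, 0], [-1.3, -0.3, 0, 0, 0, -0.017, 0], [-2, -0.5, 0, 0, 0, -0.026, 0]]]}}

```text
t: 18.5
eef_pos: [553.7, -141.5, 44.2]
eef_rot: [-179.9, -0.1, 177.6]
wrist_force: [-5.2, -2.3, 1.7]
width: -0.001
finger_force: 2.3
```

Call:
{"op": "apply_moves", "data": {"commands": [[[-0.9, -0.2, 0, 0, 0, -0.012, 0], [-1.8, -0.4, 0, 0, 0, -0.024, 0], [-2.6, -0.6, 0, 0, 0, -0.035, 0]]]}}

```text
t: 18.88
eef_pos: [556.3, -142.3, 44.2]
eef_rot: [-179.9, -0.1, 179.6]
wrist_force: [-3.9, -3.0, 1.5]
width: -0.002
finger_force: 2.3
```

Call:
{"op": "apply_moves", "data": {"commands": [[[-0.9, -0.2, 0, 0, 0, -0.012, 0], [-1.8, -0.4, 0, 0, 0, -0.024, 0], [-2.6, -0.6, 0, 0, 0, -0.035, 0]]]}}

```text
t: 19.25
eef_pos: [558.9, -143.0, 44.3]
eef_rot: [-179.9, -0.1, -178.4]
wrist_force: [-5.4, -3.7, 1.6]
width: 0.001
finger_force: 2.3
```

Call:
{"op": "apply_moves", "data": {"commands": [[[-0.9, -0.2, 0, 0, 0, -0.012, 0], [-1.8, -0.4, 0, 0, 0, -0.024, 0], [-2.6, -0.6, 0, 0, 0, -0.035, 0]]]}}

```text
t: 19.62
eef_pos: [561.6, -143.6, 44.3]
eef_rot: [-179.9, -0.1, -176.4]
wrist_force: [-5.5, -3.0, 2.3]
width: -0.001
finger_force: 2.3
```

Call:
{"op": "apply_moves", "data": {"commands": [[[-0.9, -0.2, 0, 0, 0, -0.012, 0], [-1.8, -0.4, 0, 0, 0, -0.024, 0], [-2.6, -0.6, 0, 0, 0, -0.035, 0]]]}}

```text
t: 20.0
eef_pos: [564.2, -144.1, 44.3]
eef_rot: [-179.9, -0.1, -174.4]
wrist_force: [-4.0, -3.9, 1.8]
width: 0.003
finger_force: 2.3
```

Call:
{"op": "apply_moves", "data": {"commands": [[[-0.9, -0.2, 0, 0, 0, -0.012, 0], [-1.8, -0.4, 0, 0, 0, -0.024, 0], [-2.6, -0.6, 0, 0, 0, -0.035, 0]]]}}

```text
t: 20.38
eef_pos: [566.9, -144.6, 44.3]
eef_rot: [-179.9, -0.1, -172.4]
wrist_force: [-3.8, -4.2, 1.6]
width: -0.001
finger_force: 2.3
```

Call:
{"op": "apply_moves", "data": {"commands": [[[-0.9, -0.1, 0, 0, 0, -0.012, 0], [-1.8, -0.3, 0, 0, 0, -0.024, 0], [-2.6, -0.4, 0, 0, 0, -0.035, 0]]]}}

```text
t: 20.75
eef_pos: [569.6, -144.7, 44.3]
eef_rot: [-179.9, -0.1, -170.4]
wrist_force: [-4.5, -4.5, 1.5]
width: 0.001
finger_force: 2.3
```

Call:
{"op": "apply_moves", "data": {"commands": [[[-0.9, -0.5, 0, 0, 0, -0.012, 0], [-1.8, -0.9, 0, 0, 0, -0.024, 0], [-2.6, -1.3, 0, 0, 0, -0.035, 0]]]}}

```text
t: 21.12
eef_pos: [572.4, -145.1, 44.3]
eef_rot: [-179.9, -0.1, -168.4]
wrist_force: [-3.7, -3.2, 1.2]
width: 0.001
finger_force: 2.2
```

Call:
{"op": "apply_moves", "data": {"commands": [[[-0.9, -0.4, 0, 0, 0, -0.012, 0], [-1.8, -0.7, 0, 0, 0, -0.024, 0], [-2.6, -1, 0, 0, 0, -0.035, 0]]]}}

```text
t: 21.5
eef_pos: [575.4, -145.2, 44.3]
eef_rot: [-180.0, -0.1, -166.3]
wrist_force: [-4.8, -3.6, 1.7]
width: -0.005
finger_force: 2.2
```

Call:
{"op": "apply_moves", "data": {"commands": [[[-0.9, -0.4, 0, 0, 0, -0.012, 0], [-1.8, -0.7, 0, 0, 0, -0.024, 0], [-2.6, -1, 0, 0, 0, -0.035, 0]]]}}

```text
t: 21.88
eef_pos: [578.3, -145.3, 44.3]
eef_rot: [-180.0, -0.1, -164.3]
wrist_force: [-3.2, -3.1, 0.4]
width: -0.004
finger_force: 2.2
```

Call:
{"op": "apply_moves", "data": {"commands": [[[-0.9, -0.4, 0, 0, 0, -0.012, 0], [-1.8, -0.7, 0, 0, 0, -0.024, 0], [-2.6, -1, 0, 0, 0, -0.035, 0]]]}}

```text
t: 22.25
eef_pos: [581.3, -145.2, 44.4]
eef_rot: [-180.0, -0.1, -162.3]
wrist_force: [-3.7, -3.2, -0.0]
width: 0.0
finger_force: 2.3
```

Call:
{"op": "apply_moves", "data": {"commands": [[[-0.9, -0.3, 0, 0, 0, -0.012, 0], [-1.8, -0.5, 0, 0, 0, -0.024, 0], [-2.2, -0.7, 0, 0, 0, -0.03, 0]]]}}

```text
t: 22.62
eef_pos: [583.8, -145.0, 44.4]
eef_rot: [180.0, -0.0, -160.6]
wrist_force: [-4.2, -3.9, -0.9]
width: -0.002
finger_force: 2.7
```

Call:
{"op": "apply_moves", "data": {"commands": [[[-0.9, -0.3, 0, 0, 0, -0.012, 0], [-1.8, -0.5, 0, 0, 0, -0.024, 0], [-2.2, -0.7, 0, 0, 0, -0.03, 0]]]}}

```text
t: 23.0
eef_pos: [584.2, -145.4, 44.1]
eef_rot: [180.0, -0.3, -158.9]
wrist_force: [-12.1, -5.3, 4.7]
width: 0.001
finger_force: 6.9
```

Call:
{"op": "apply_moves", "data": {"commands": [[[-0.3, 0, 0, 0, 0, 0, 0], [-0.5, 0, 0, 0, 0, 0, 0], [-0.5, 0, 0, 0, 0, 0, 0]]]}}

```text
t: 23.38
eef_pos: [584.2, -145.4, 44.1]
eef_rot: [180.0, -0.3, -158.9]
wrist_force: [-14.0, -5.4, 6.3]
width: 0.001
finger_force: 7.4
```

Call:
{"op": "apply_moves", "data": {"commands": [[[-0.2, 0, 0, 0, 0, 0, 0], [-0.2, 0, 0, 0, 0, 0, 0], [-0.2, 0, 0, 0, 0, 0, 0], [-0.2, 0, 0, 0, 0, 0, 0], [-0.2, 0, 0, 0, 0, 0, 0], [-0.2, 0, 0, 0, 0, 0, 0]]]}}

```text
t: 24.12
eef_pos: [584.3, -145.4, 44.1]
eef_rot: [180.0, -0.3, -158.9]
wrist_force: [-14.9, -4.7, 6.5]
width: 0.002
finger_force: 7.7
```

Call:
{"op": "apply_moves", "data": {"commands": [[[3, 0, 0, 0, 0, 0, 0], [10, 0, 0, 0, 0, 0, 0], [25, 0, 0, 0, 0, 0, 0], [30, 0, -30, 0, 0, 0, 0], [30, 0, -90, 0, 0, 0, 0], [30, 120, -150, 0, 0, 0, 0], [30, -120, -150, 0, 0, 0, 0], [30, -120, -150, 0, 0, 0, 0], [30, -120, -150, 0, 0, 0, 0], [30, -120, -150, 0, 0, 0, 0]]]}}

```text
t: 25.38
eef_pos: [601.9, -273.0, 194.5]
eef_rot: [-179.9, 0.0, -159.3]
wrist_force: [0.2, 0.9, 0.0]
width: -0.001
finger_force: 0.0
```

Run:
```python
from h import *
go(569,-21.5,80,100.2)
T=ctrl.read_camera("top"); S=ctrl.read_camera("side")
o=np.zeros((400,800,3),np.uint8)
for i,(c,u,v) in enumerate(((T,300,170),(S,270,200))): o[:,400*i:400*i+400]=cv2.resize(c["frame"][v:v+100,u:u+100,::-1],None,fx=4,fy=4,interpolation=2)
cv2.imwrite("pics/c5.png",o)
```

```text
t 25.38 at [ 601.9 -273.   194.5] [-179.9    0.  -159.3] F [0.2 0.9 0. ] w -0.001 -> [-57.8 247.1 114.1] [-1.000e-03  2.000e-03  1.753e+00]
```

View pics/c5.png

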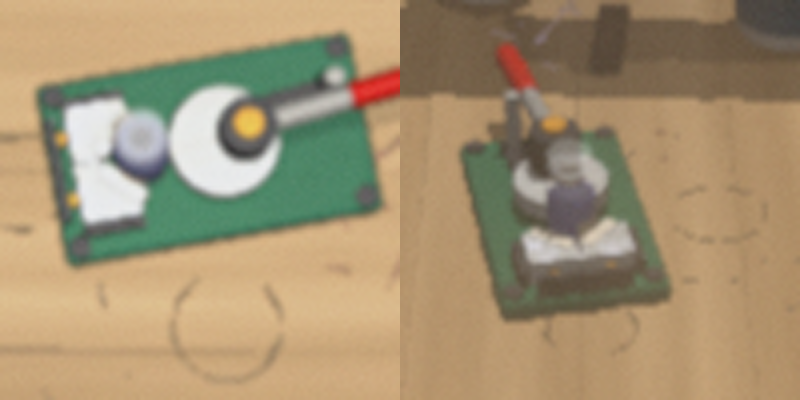

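The lever (handle at top-view crop (375,90)) rests on the stop pin. The cam presses the upright jar at (142,140) into the V, and the arm is clear.

```bash
python3 -c "
from plant import ctrl
print(ctrl.sign_off())"
```

```text
the job is handed in; nothing more can be done
None
```

The blue jar stands upright, clamped in the notch; I pressed the lever on its end stop with about 17 N (wrist reading) for over half a second, let go, and handed the job in at about 25 s (no verdict was returned).

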